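# Load the sample carousel into the autosampler

## Robot

A 6-joint arm with a two-finger parallel gripper is mounted at the origin on the work surface. World frame = base frame: x ahead of the robot, y to its left, z up, the work surface at z = 0. Lengths are in mm, angles in rad, forces in N, time in s.
With the tool pointing down it reaches from about 300 to 775 mm from the base axis. Payload 14.6 kg.
Tool frame: the origin (TCP) lies midway between the tips of the shut fingers; the grasp point (between the pads) lies 19 mm behind it; z points along the fingers, y is the direction in which the jaws open and shut (so a half turn about z gives the same grasp; the last joint's range is limited). The gripper opens to 94 mm and grips with 3 to 60 N. Pads are 16 mm wide; open, the fingers measure 119 mm over their backs; the gripper's body (75 mm by 177 mm) begins 78 mm behind the grasp point.
Start: joints at [-1.307, 0.3, 1.521, -0, 1.321, -0.067], TCP at [178.633, -520.173, 205.446] pointing down, gripper open.
Joint ranges: [-3.03, 3.03], [-0.79, 2.21], [0.23, 2.52], [-1.04, 4.18], [0, 3.07], [-2.55, 2.55]. Speed limits (rad/s): [2.22, 2.22, 2.57, 3.14, 3.14, 3.14].

## Interface

Orientations are given as [roll, pitch, yaw] about the fixed x, y, z axes, in that order (R = Rz(yaw) Ry(pitch) Rx(roll)).
In Python, from cell import manip, camera gives the robot as it stands. The module is installed in compiled form; this text tells all that it offers.
- The arm moves only by the tool jog_arm, never from a script. Its argument "commands" is a list of rows, each a list of 7 numbers: the shift along the world's x, y, z in units of 1 m (1.0 is 1 m), then the turn, a rotation vector about the world's x, y, z in units of 120 degrees (1.0 is 120 degrees), then the opening, from 0 (shut) to 1 (fully open). In form: [[x, y, z, ax, ay, az, grip], ...]. A call has exactly 10 rows; each row is the pose to reach, as a shift and turn from the pose commanded when the call began; what a row does not reach only later rows make up. A row lasts 1/8 s, in which the tool goes at most 62.5 mm and 10.7 degrees, less where a joint would pass 70% of its speed; a pose out of reach is approached as far as the arm can. A call with a number of a shift or a turn outside -1 to 1 is refused whole. A call with a gripper value outside its range is refused whole. The fingers move at their own pace and stop on an object; "grip_force" is the grip in N (left out, the last holds). Time passes only in rows, so rows that repeat a pose let the fingers close, or fill a call up. It gives the time, the measured TCP pose, the force and the opening at its end, in the units of the state.
- manip.read_state(): the state, without advancing time (a new reading comes with each control period).
- camera(name): name is "scene" or "side" or "wrist"; returns a dict with "pixels" (384x512x3 uint8, blue, green, red), "vertical_fov" (degrees; the focal length in pixels is half the picture's height over the tangent of half this angle, whatever the lens; pixels are square), "cx", "cy" (the principal point, pixels), "rvec" (rotation vector, rad) and "tvec" (3), from world to camera coordinates, as OpenCV has them. Camera axes: x right, y down, z forward; pixel columns grow to the right and rows downward; lengths in mm; the calibration is good to about 2 mm. A picture is of the moment at which its call begins. There is no depth.
- manip.sign_off(): hands the job in, once; it reports no verdict.
The state is a dict: "clock": time; "joints": joint angles; "qd": joint speeds; "effort": joint torques, N m; "eef_pos": TCP position; "eef_rot": TCP orientation; "wrist_force": force on the tool from outside, world axes, zero at the start; "moment": the same for the moment, N m; "finger_gap": finger opening in mm.
Only numpy, scipy, OpenCV 4.12 (cv2) and the standard library are available. Lean on these libraries where they do the work, as an engineer would, in place of code of your own. Each camera call takes 0.05 s, during which the arm holds its last target.

## Task

Swing the autosampler's sampling arm clear of the well until it stops, parked over its blue wash cup, and leave it there. Then take the carousel filled with red-capped tubes, keep it upright, set it down (without dropping it) centred on the drive in the well and, pressing only lightly, turn it until its notches drop over the drive dogs and it sits level and fully home; let go of it. Leave the empty carousel and everything else on the bench standing where it is.

Things in the scene. Friction and masses are not known exactly. Their poses are not given: they have to be found in the camera images.
- sampler: White autosampler fixed on the bench, turned up to 15 degrees; front (blue-grey fascia, display) towards the robot. Origin: at bench level on the axis of its round well; own x to its back, y to its left, z up. Housing x -105..125 mm, y -105..185 mm, deck 75 mm high; well 170 mm wide, floor at 45 mm. In the well is the drive: a 128 mm aluminium plate, top at 55 mm, see seat and dogs.
- seat (a point): Centre of the drive plate's top, 55 mm above the bench on the well axis; z up, x and y as the sampler's. The carousel's origin comes here when fully home; riding on the dogs it is 10 mm higher. The spindle here is 17 mm thick and 24 mm high, straight for 17 mm, then tapered to a 6 mm nose.
- dogs (a point): On the well axis at the height of the tops of the three black drive dogs, 65 mm above the bench. Dogs: 120 degrees apart, centred 38 mm from the axis, 10 mm high, 11 mm wide tangentially, 16 mm radially. The drive stands at any angle, which is NOT reported (this point does not turn with it): see it or feel for it. The motor holds it with 0.6 N m: a carousel pressed with over about 25 N drags it round.
- sampling_arm (a joint): Angle of the white sampling arm about its vertical post, rad. It starts at 0 to 0.95, over the well; it grows clockwise seen from above, to the stop at 1.92 (parked over the blue wash cup, clear of the well). It stays where it is left; about 2.5 N at the grip point moves it.
- pivot (a point): On the axis of the arm's post, at the height of the arm's top (156 mm above the bench), 60 mm behind and 125 mm left of the well axis. Its x and y axes are those of the sampler. Post 30 mm thick.
- probe_grip (a point): On the top face of the sampling arm, 65 mm from its pivot; x points outward along the arm, z up. The arm is 24 mm wide, 26 mm tall (130 to 156 mm above the bench) and ends 100 mm from the pivot, its hub 40 mm wide, 158 mm high; a thin probe hangs 12 mm below it at 88 mm.
- carousel: The carousel to load: blue disc with white rim, twelve red-capped tubes; 140 mm diameter, 0.4 to 0.65 kg; at one of two places, any yaw. Origin: centre of its underside, z up. Caps reach 55 mm, 46 to 65 mm from the axis. Underside: bore 20 mm wide, 26 mm deep; three notches for the dogs, 20 mm wide, 12 mm deep, 26 to 60 mm from the axis, centred on +x and 120 degrees either side.
- handle (a point): On the filled carousel's handle, a white upright blade in its centre with a blue-grey band: 50 mm long along x, 14 mm thick along y, from 27 to 95 mm above the underside. This point is on the axis, 80 mm above the underside; axes as the carousel's.
- empty_carousel: The same carousel with empty holes (no tubes), standing at the other place; to be left alone. Origin: centre of its underside; 140 mm diameter, handle top at 95 mm.
- bottle_red: White round reagent bottle with red cap, 80 mm diameter, 230 mm tall, 1 kg, loose; origin at the centre of its foot. To be left alone.
- bottle_blue: The same bottle with a blue cap: 80 mm diameter, 230 mm tall; origin at the centre of its foot. To be left alone.
- scanner: Grey handheld barcode scanner lying down, 60 mm wide, 180 mm long along y (from -75 to 105), 45 mm tall, loose; origin on the bench. To be left alone.
- cup_a: White open specimen cup, 60 mm diameter, 62 mm tall, loose; origin at the centre of its foot. To be left alone.
- cup_b: A second cup like cup_a. To be left alone.

How it is judged (in metres and radians):
On the way, in this order (a step that is already met when the one before it is completed fails the run):
1. the sampling arm is parked at its stop, over the wash cup (above 1.8 rad) (value of joint sampling_arm above 1.8 rad), for 0.2 s.
2. the filled carousel has dropped home on the drive (origin within 3 mm of the seat's height and 4 mm of its axis, level) (z of carousel in the frame of seat between -0.003 and 0.003 m and horizontal distance between carousel and seat below 0.004 m and angle between carousel's own z axis and vertical below 0.04 rad), for 0.2 s.
At the end, for the whole second after the job is handed in: The sampling arm stands parked (joint above 1.8 rad); the filled carousel sits on the drive plate, its origin within 3 mm in height and 4 mm sideways of the seat, tilted less than 0.04 rad, at rest and released (all of step 2 and value of joint sampling_arm above 1.8 rad and linear speed of carousel below 0.01 m/s and angular speed of carousel below 0.05 rad/s); the robot touches nothing.
It fails at once if a thing to be left alone is moved more than 30 mm (distance of any of empty_carousel, bottle_red, bottle_blue, scanner, cup_a, cup_b from where it was at the start of the episode above 0.03 m).
It fails at once if the filled carousel is tilted more than 0.35 rad (angle between carousel's own z axis and vertical above 0.35 rad).
It fails at once if the carousel is dropped into the well (faster than 0.75 m/s within 100 mm of its axis) (linear speed of carousel above 0.75 m/s and horizontal distance between carousel and seat below 0.1 m).
It fails at once if the carousel is pressed or dropped on the autosampler with more than 120 N (contact force between carousel and sampler above 120 N).
It also fails if it takes over 72 s, if anything falls off the work surface, if the arm or the gripper's body presses on something with over 40 N, if the wrist force passes 120 N, or if a joint passes its speed limit or range.

## Working session

There is one attempt and no reset: what is moved stays moved. The work goes in short steps, Python scripts to look and compute and a tool call to move; the robot and the scene stay as the last step left them, time stands still between calls to the robot, and variables do not carry over. Pictures are saved under pics/ and viewed, and the job is handed in when it is done.

Besides the shell and the picture viewer there is one more tool, called after ">>>" by a JSON object that holds its "op" and its "data". jog_arm: Moves the arm, as the interface text tells. Its arguments: {"type":"object","properties":{"commands":{"type":"array","items":{"type":"array","items":{"type":"number"}}},"grip_force":{"type":"number"}},"required":["commands"]}

```bash
mkdir -p pics; ls; cat > h.py <<'E'
import numpy as np, cv2
from cell import manip, camera
def grab(n,tag):
    c=camera(n); cv2.imwrite(f'pics/{tag}.png',c['pixels']); np.savez(f'pics/{tag}.npz',**{k:np.array(v) for k,v in c.items()}); return c
def load(tag):
    d=np.load(f'pics/{tag}.npz'); return {k:d[k] for k in d.files}
def K(c):
    h=c['pixels'].shape[0]; f=h/2/np.tan(np.radians(float(c['vertical_fov']))/2)
    return np.array([[f,0,float(c['cx'])],[0,f,float(c['cy'])],[0,0,1]])
def ray(c,u,v):
    R,_=cv2.Rodrigues(np.array(c['rvec'],float)); t=np.array(c['tvec'],float).ravel()
    o=-R.T@t; d=R.T@np.linalg.inv(K(c))@np.array([u,v,1.]); return o,d
def onz(c,u,v,z):
    o,d=ray(c,u,v); return (o+d*(z-o[2])/d[2])[:2]
def proj(c,P):
    p,_=cv2.projectPoints(np.array(P,float).reshape(-1,1,3),np.array(c['rvec'],float),np.array(c['tvec'],float),K(c),None); return p[:,0]
E
python3 - <<'E'
from h import *
for n in ['scene','side','wrist']:
    c=grab(n,n+'0'); o,d=ray(c,256,192); print(n,o.round(),d.round(2),c['vertical_fov'])
print(manip.read_state())
E
```

```text
pics
scene [1455.  597.  994.] [-0.64 -0.44 -0.63] 43.42942911679277
side [313. 761. 616.] [ 0.24 -0.83 -0.51] 47.53604718234914
wrist [ 257. -493.  384.] [-0.26 -0.1  -0.96] 67.98892418579277
{'clock': 0.15, 'joints': array([-1.30657773e+00,  3.00314594e-01,  1.52140573e+00,  1.46468195e-05,
        1.32071856e+00, -6.65955038e-02]), 'qd': array([-0.00082329, -0.00082801, -0.00248506, -0.00042499, -0.00099651,
        0.0009176 ]), 'effort': array([ 1.07605083e-03, -5.31960297e+01, -3.52820849e+01,  7.08405208e-02,
        2.36417132e-02, -7.53366589e-05]), 'eef_pos': array([ 178.60024587, -519.991508  ,  205.04636971]), 'eef_rot': array([-3.14074925e+00, -7.04696676e-05,  3.30810444e-01]), 'wrist_force': array([ 0.15238062, -0.35658898,  0.01852059]), 'moment': array([-0.02425528, -0.03838383, -0.04478406]), 'finger_gap': 93.93417470784038}
```

View pics/scene0.png

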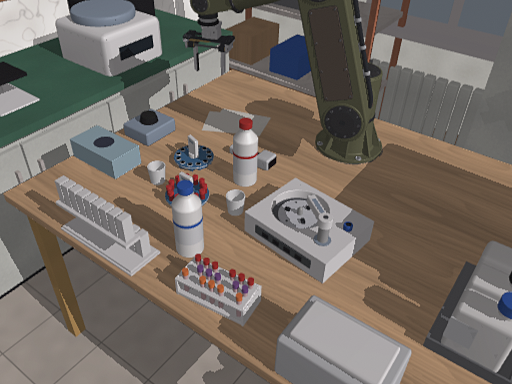

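View pics/side0.png

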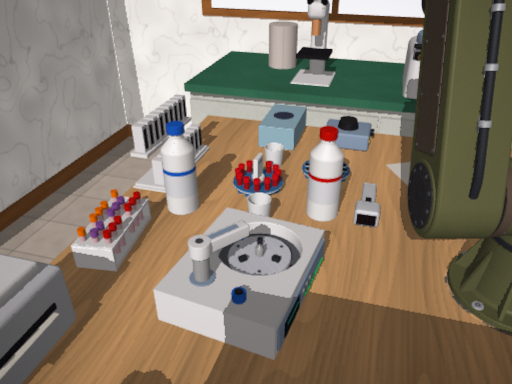

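View pics/wrist0.png

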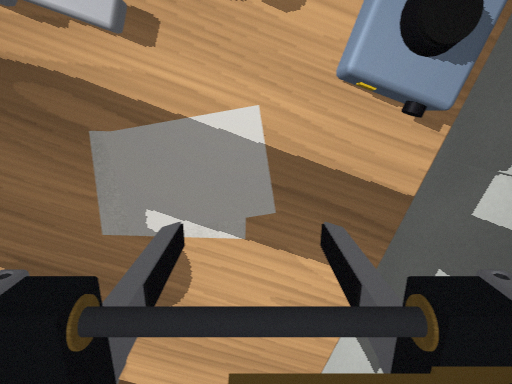

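The scene view shows the sampler at about (310,225), the filled carousel at (187,188) partly behind the blue-capped bottle, the empty carousel at (192,157), cups at (156,172) and (235,202), and the red bottle at (245,152). The side view shows the filled carousel clear at (258,178), and the sampler at (245,270) with its arm over the well.

```bash
python3 - <<'E'
from h import *
a=load('scene0')['pixels'][165:285,230:390]; b=load('side0')['pixels'][200:350,150:350]; d=load('side0')['pixels'][110:230,160:400]
cv2.imwrite('pics/a.png',cv2.resize(a,None,fx=5,fy=5,interpolation=2)); cv2.imwrite('pics/b.png',cv2.resize(b,None,fx=4,fy=4,interpolation=2)); cv2.imwrite('pics/d.png',cv2.resize(d,None,fx=3.33,fy=3.33,interpolation=2))
E
```

```text
(no output)
```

View pics/a.png

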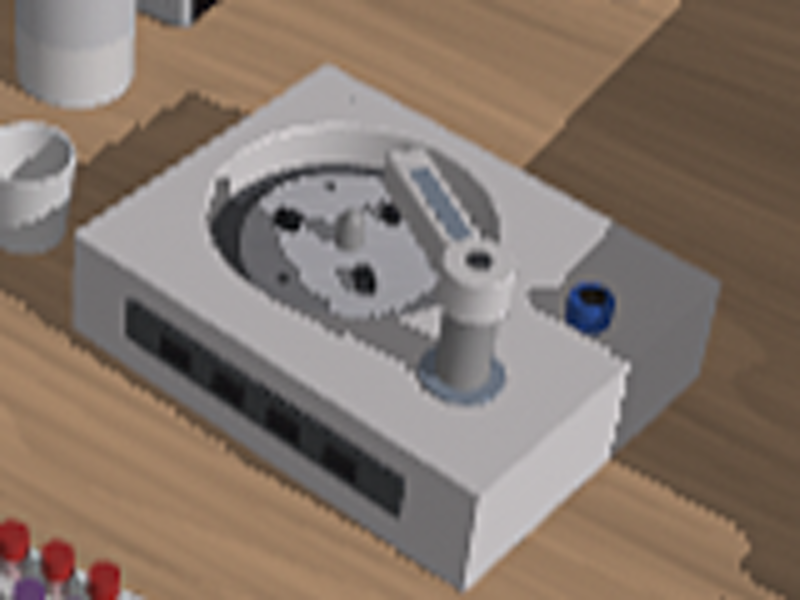

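View pics/b.png

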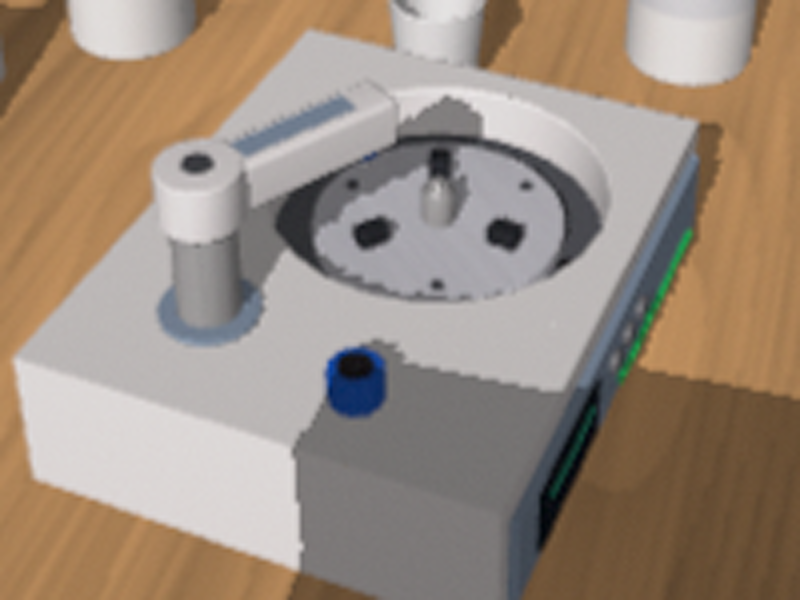

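View pics/d.png

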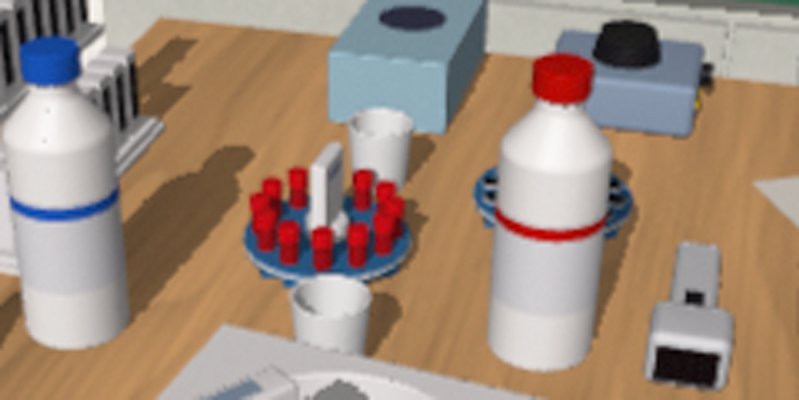

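```bash
python3 - <<'E'
from h import *
s=load('scene0'); d=load('side0')
loc=np.array([[125,185],[125,-105],[-105,-105],[-105,185]],float)
A=[(478,495),(78,235),(325,65),(718,285)]; B=[(18,358),(310,30),(697,122),(515,515)]
fa=lambda p:(p[0]/5+230-.4,p[1]/5+165-.4); fb=lambda p:(p[0]/4+150-.375,p[1]/4+200-.375); fd=lambda p:(p[0]/3.333+160-.35,p[1]/3.333+110-.35)
pts={}
def rig(L,W):
    Lc=L-L.mean(0);Wc=W-W.mean(0); th=np.arctan2((Lc[:,0]*Wc[:,1]-Lc[:,1]*Wc[:,0]).sum(),(Lc*Wc).sum()); R=np.array([[np.cos(th),-np.sin(th)],[np.sin(th),np.cos(th)]]); t=W.mean(0)-R@L.mean(0); return th,R,t,(W-L@R.T-t)
for c,pp,f in((s,A,fa),(d,B,fb)):
    W=np.array([onz(c,*f(p),75) for p in pp]); th,R,t,e=rig(loc,W); print(np.degrees(th),t,e.round(1).tolist())
W=np.array([(onz(s,*fa(p),75)+onz(d,*fb(q),75))/2 for p,q in zip(A,B)]); th,R,t,e=rig(loc,W);print('avg',np.degrees(th),t)
print('spindle top scene/side',onz(s,*fa((350,213)),79),onz(d,*fb((439,180)),79))
for n,p,q,z in(('hub',(478,260),(198,162),158),('tip',(406,152),(378,92),156)): print(n,onz(s,*fa(p),z),onz(d,*fb(q),z))
print('pivot',R@[60,125]+t)
for n,p in (('dogL',(373,232)),('dogR',(506,234)),('dogB',(440,158))): 
    w=onz(d,*fb(p),63); v=R.T@(w-t); print(n,w,v,np.degrees(np.arctan2(v[1],v[0])),np.hypot(*v))
for n,p in (('dogl',(289,217)),('dogt',(390,213)),('dogb',(363,279))): 
    w=onz(s,*fa(p),63); v=R.T@(w-t); print(n,w,v,np.degrees(np.arctan2(v[1],v[0])),np.hypot(*v))
# handle top in side
for n,p in(('h1',(317,158)),('h2',(335,147))): print(n,onz(d,*fd(p),95))
# bottles
for n,p,z in(('bcap',(48,45),230),('rcap',(561,68),230),('cupA',(380,125),62),('cupB',(331,292),62)): print(n,onz(d,*fd(p),z))
E
```

```text
-7.093551666165899 [502.50186479  91.83363618] [[-1.8, -0.9], [-1.6, 2.4], [1.0, -0.7], [2.4, -0.7]]
-6.60180199288701 [500.42558335  90.96386343] [[1.1, -0.9], [-0.2, -0.5], [1.4, 1.8], [-2.3, -0.4]]
avg -6.8466960642990555 [501.46424815  91.39814352]
spindle top scene/side [502.940814    90.92330482] [501.87112892  91.00628943]
hub [576.10235325 207.49233717] [577.82978939 205.92694514]
tip [520.18681756 130.56935999] [519.85302498 131.31455536]
pivot [575.93801837 208.35393665]
dogL [527.50068728 120.22544519] [22.41417017 31.72561205] 54.75876386304583 38.844684122033804
dogR [463.80265581 103.76426595] [-38.86722041   7.78817686] 168.66918617087177 39.63983503404723
dogB [512.09967253  52.82105436] [ 15.15847785 -37.03410063] -67.74015740095511 40.01629742690144
dogl [511.58857194  55.39251037] [ 14.34447059 -34.54191243] -67.44799965552846 37.40197255223585
dogt [471.67363984 100.89516189] [-30.71033183   5.87785846] 169.16481183902772 31.26777416275108
dogb [531.19778884 118.90278334] [26.24258526 30.85312582] 49.61667897680768 40.50418070159621
h1 [ 612.88096435 -255.35115102]
h2 [ 604.41709353 -279.05397028]
bcap [ 767.43108616 -111.58102001]
rcap [ 414.19511958 -171.4665269 ]
cupA [ 596.23345036 -399.98764735]
cupB [ 559.89695599 -110.41536528]
```

>>> {"op": "jog_arm", "data": {"commands": [[0,0,0.06,0,0,0,0],[0,0,0.12,0,0,0,0],[0.03,0.05,0.13,0,0,0,0],[0.06,0.1,0.13,0,0,0,0],[0.09,0.15,0.13,0,0,0,0],[0.12,0.2,0.13,0,0,0,0],[0.15,0.25,0.13,0,0,0,0],[0.18,0.3,0.13,0,0,0,0],[0.21,0.35,0.13,0,0,0,0],[0.24,0.4,0.13,0,0,0,0]], "grip_force": 15}}

```text
clock: 1.4
eef_pos: [419.2, -118.3, 335.5]
eef_rot: [3.141, -0.0, 0.331]
wrist_force: [0.4, -1.8, 0.7]
finger_gap: 0.9
```

```bash
python3 - <<'E'
from h import *
c=grab('wrist','w1'); s=manip.read_state(); print(s['clock'],s['eef_pos'],s['eef_rot'],s['finger_gap'])
d=load('side0'); print('cup',onz(d,356/4+150,365/4+200,90))
E
```

```text
1.45 [ 421.39173035 -113.64279385  335.25652387] [-3.14024297e+00 -9.61674905e-04  3.34598209e-01] 0.2226587555048578
cup [496.20334203 238.74659106]
```

View pics/w1.png

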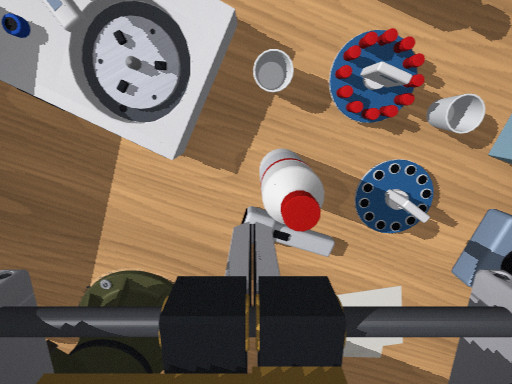

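Wrist view shows dogs at about (122,37), (160,66), (124,87), spindle at (134,62), and the filled carousel at (377,75) with handle from about (365,72) to (412,78).

```bash
python3 - <<'E'
from h import *
c=load('w1'); p=c['pixels']
cv2.imwrite('pics/w1a.png',cv2.resize(p[0:150,60:220],None,fx=5,fy=4,interpolation=2))
cv2.imwrite('pics/w1b.png',cv2.resize(p[15:135,310:440],None,fx=5,fy=5,interpolation=2))
g=cv2.cvtColor(p,6); roi=np.zeros_like(g); roi[15:110,98:175]=1
m=((g<45)&(roi>0)).astype(np.uint8); n,l,st,ce=cv2.connectedComponentsWithStats(m)
for i in range(1,n):
    if 20<st[i,4]<400:
        w=onz(c,*ce[i],63); v=w-[501.7,91.2]; print(st[i],ce[i],w,np.hypot(*v),np.degrees(np.arctan2(v[1],v[0])))
hsv=cv2.cvtColor(p,40); m=((hsv[...,0]<8)|(hsv[...,0]>172))&(hsv[...,1]>150)&(hsv[...,2]>60); m=m.astype(np.uint8); m[140:]=0
n,l,st,ce=cv2.connectedComponentsWithStats(m)
P=[]
for i in range(1,n):
    if st[i,4]>15: P.append(onz(c,*ce[i],47)); print(st[i],ce[i],P[-1])
P=np.array(P,np.float32); A=np.c_[2*P,np.ones(len(P))]; x=np.linalg.lstsq(A,(P**2).sum(1),rcond=None)[0]; print('centre',x[:2],np.sqrt(x[2]+x[0]**2+x[1]**2))
E
```

```text
[98 15 17 10 75] [104.52        18.42666667] [544.78237142 143.4331725 ] 67.70816077740527 50.48389353698634
[114  30  13  15 107] [120.10280374  37.21495327] [528.5239522 118.0506673] 37.95369212768256 45.028517434849434
[155  61  11   9  89] [160.02247191  65.1011236 ] [511.33049518  55.5727782 ] 36.90589886050102 -74.87372018286612
[117  80  12  13  88] [122.54545455  85.875     ] [465.4117385  101.55839148] 37.73770259150601 164.068740133432
[98 87 16 23 92] [104.38043478  97.5       ] [440.29862168 124.08714492] 69.65409938434313 151.82608712154914
[114 105  13   5  45] [120.95555556 107.22222222] [434.55831519  97.6638032 ] 67.45210590535639 174.50101946055963
[344  28  54  33 600] [370.28        42.27333333] [ 643.33946592 -226.21369743]
[395  36  20  15 191] [406.10471204  43.39790576] [ 659.22244275 -277.06175724]
[403  53  22  15 227] [414.03964758  60.55947137] [ 642.21198096 -299.32008162]
[336  65  16  14 165] [343.61818182  71.73333333] [ 593.4989165  -205.51820022]
[404  74  21  14 170] [416.07647059  80.68235294] [ 617.95414684 -315.79066252]
[337  85  16  13 159] [344.62264151  91.45283019] [ 568.08075807 -218.63252291]
[394  93  21  13 199] [404.5879397   98.81909548] [ 588.54589158 -311.52821117]
[346 101  17  12 159] [354.6918239  106.49056604] [ 552.80511165 -242.78499031]
[362 105  37  15 336] [380.42857143 111.88095238] [ 558.57925976 -284.64995755]
centre [ 605.1406197 -260.3842837] 54.68408653173526
```

View pics/w1a.png

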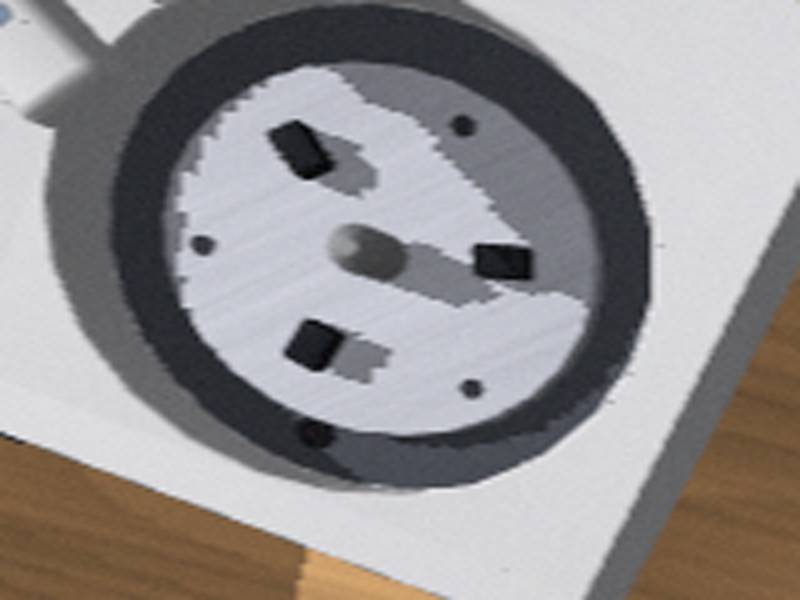

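View pics/w1b.png

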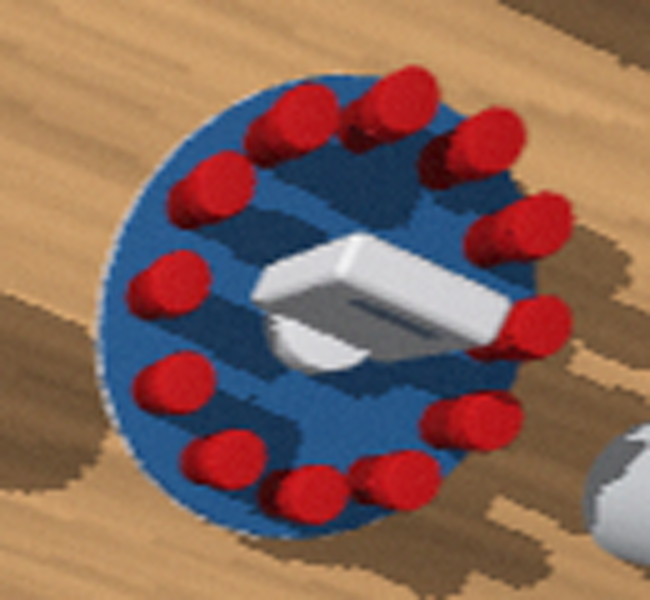

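>>> {"op": "jog_arm", "data": {"commands": [[0.03,0.05,0,0,0,0,0],[0.06,0.1,0,0,0,0,0],[0.09,0.15,0,0,0,0,0],[0.12,0.2,0,0,0,0,0],[0.15,0.25,0,0,0,0,0],[0.15,0.25,0,0,0,0,0],[0.15,0.25,-0.05,0,0,0,0],[0.15,0.25,-0.1,0,0,0,0],[0.15,0.25,-0.14,0,0,0,0],[0.15,0.25,-0.14,0,0,0,0]]}}

```text
clock: 2.7
eef_pos: [567.3, 128.9, 193.3]
eef_rot: [-3.141, 0.005, 0.33]
wrist_force: [-0.3, -0.6, -0.3]
finger_gap: 0.8
```

```bash
python3 - <<'E'
from h import *
s=manip.read_state(); print(s['clock'],s['eef_pos'],s['eef_rot'])
grab('side','s2')
c=load('w1')
a=onz(c,310+350/5,15+258/5,95);b=onz(c,310+503/5,15+322/5,95);print(a,b,(a+b)/2,np.degrees(np.arctan2(*(b-a)[::-1])),np.hypot(*(b-a)))
E
```

```text
2.7 [567.31854017 128.86448457 193.34374058] [-3.14088312  0.0048949   0.33010735]
[ 605.66132138 -237.8523756 ] [ 604.65737837 -284.83650822] [ 605.15934987 -261.34444191] -91.22409293810516 46.99485738191328
```

View pics/s2.png

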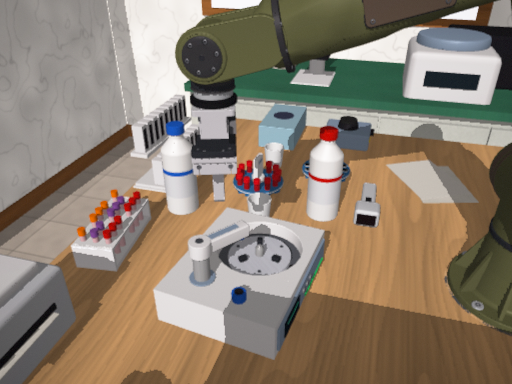

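```bash
python3 - <<'E'
from h import *
c=load('s2'); print(proj(c,[[567,129,193],[502,91,79],[605,-260,95]])); grab('side','s3')
E
```

```text
[[219.57996205 201.23505164]
 [259.31392766 244.6123281 ]
 [258.04247845 156.68217226]]
```

View pics/s3.png

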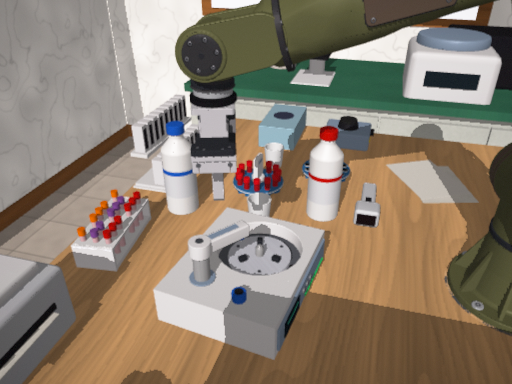

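```bash
python3 - <<'E'
import numpy as np
pv=np.array([576,208.]);cmd=np.array([568.6,129.8])
for a in range(-126,-216,-10):
  for off in(26,):
    t=np.radians(a);u=np.array([np.cos(t),np.sin(t)]);n=np.array([-u[1],u[0]])
    P=pv+70*u+off*n; print(a,off,P.round(),((P-cmd)/1000).round(3))
E
```

```text
-126 26 [556. 136.] [-0.013  0.006]
-136 26 [544. 141.] [-0.025  0.011]
-146 26 [533. 147.] [-0.036  0.018]
-156 26 [523. 156.] [-0.046  0.026]
-166 26 [514. 166.] [-0.054  0.036]
-176 26 [508. 177.] [-0.061  0.047]
-186 26 [504. 189.] [-0.065  0.06 ]
-196 26 [502. 202.] [-0.067  0.073]
-206 26 [502. 215.] [-0.067  0.086]
```

>>> {"op": "jog_arm", "data": {"commands": [[0,0,-0.04,0,0,0,0],[0,0,-0.058,0,0,0,0],[0,0,-0.058,0,0,0,0],[-0.007,0.003,-0.058,0,0,0,0],[-0.013,0.006,-0.058,0,0,0,0],[-0.019,0.008,-0.058,0,0,0,0],[-0.025,0.011,-0.058,0,0,0,0],[-0.031,0.014,-0.058,0,0,0,0],[-0.036,0.018,-0.058,0,0,0,0],[-0.041,0.022,-0.058,0,0,0,0]]}}

```text
clock: 4.05
eef_pos: [527.3, 152.1, 137.4]
eef_rot: [3.142, 0.0, 0.331]
wrist_force: [2.0, -1.4, 0.1]
finger_gap: 0.9
```

```bash
python3 - <<'E'
from h import *
c=grab('side','s4'); cv2.imwrite('pics/s4c.png',cv2.resize(c['pixels'][130:330,130:350],None,fx=3,fy=3))
E
```

```text
(no output)
```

View pics/s4c.png

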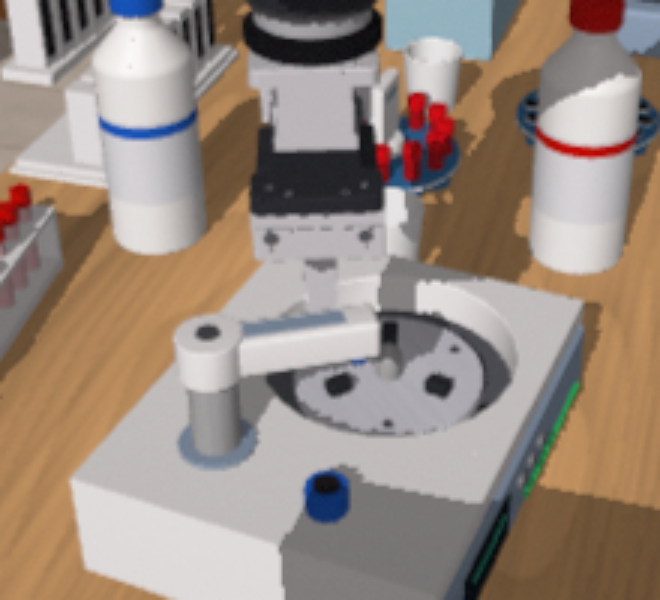

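>>> {"op": "jog_arm", "data": {"commands": [[-0.005,0.004,0,0,0,0,0],[-0.009,0.009,0,0,0,0,0],[-0.013,0.014,0,0,0,0,0],[-0.017,0.02,0,0,0,0,0],[-0.02,0.026,0,0,0,0,0],[-0.022,0.032,0,0,0,0,0],[-0.024,0.038,0,0,0,0,0],[-0.025,0.044,0,0,0,0,0],[-0.026,0.05,0,0,0,0,0],[-0.026,0.056,0,0,0,0,0]]}}

```text
clock: 5.35
eef_pos: [501.5, 208.2, 137.4]
eef_rot: [-3.142, 0.0, 0.331]
wrist_force: [0.6, -2.4, 0.5]
finger_gap: 0.2
```

```bash
python3 - <<'E'
from h import *
c=grab('side','s5'); cv2.imwrite('pics/s5c.png',cv2.resize(c['pixels'][130:330,130:350],None,fx=3,fy=3))
E
```

```text
(no output)
```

View pics/s5c.png

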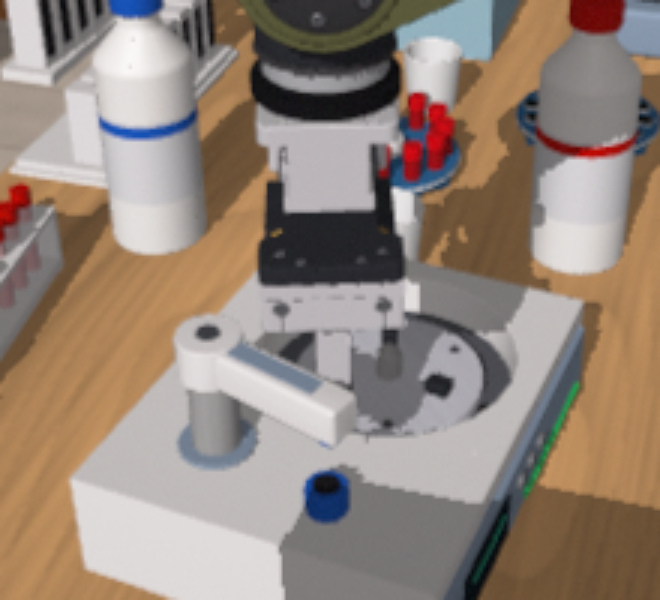

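```bash
python3 - <<'E'
from h import *
c=load('s5'); f=lambda x,y:(x/3+129.7,y/3+129.7)
h=onz(c,*f(207,332),158);t=onz(c,*f(340,404),156);print(h,t,np.degrees(np.arctan2(*(t-h)[::-1])),np.hypot(*(t-h)))
E
```

```text
[578.26914261 206.76864052] [486.07432588 244.15821044] 157.92500583689224 99.48801018360697
```

>>> {"op": "jog_arm", "data": {"commands": [[0,0.002,0,0,0,0,0],[0.001,0.004,0,0,0,0,0],[0.001,0.006,0,0,0,0,0],[0.002,0.008,0,0,0,0,0],[0.002,0.01,0,0,0,0,0],[0.002,0.011,0,0,0,0,0],[0.002,0.012,0,0,0,0,0],[0.002,0.012,0,0,0,0,0],[0.002,0.012,0,0,0,0,0],[0.002,0.012,0,0,0,0,0]]}}

```text
clock: 6.65
eef_pos: [502.6, 213.3, 137.1]
eef_rot: [3.132, 0.009, 0.329]
wrist_force: [-12.7, -51.9, 14.2]
finger_gap: 0.1
```

```bash
python3 - <<'E'
from h import *
c=grab('side','s6'); cv2.imwrite('pics/s6c.png',cv2.resize(c['pixels'][130:330,130:350],None,fx=3,fy=3)); print(manip.read_state()['wrist_force'])
E
```

```text
[-13.03423121 -52.86428313  14.58490477]
```

View pics/s6c.png

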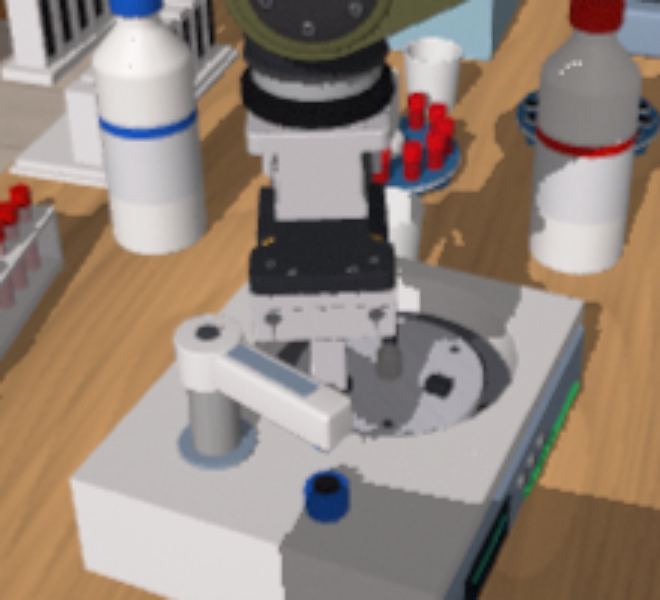

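>>> {"op": "jog_arm", "data": {"commands": [[0,-0.03,0,0,0,0,0],[0,-0.03,0.06,0,0,0,0],[0,-0.03,0.12,0,0,0,0],[0,-0.03,0.18,0,0,0.07,0],[0.01,-0.08,0.19,0,0,0.15,0],[0.02,-0.13,0.19,0,0,0.23,0.3],[0.03,-0.18,0.19,0,0,0.31,0.55],[0.05,-0.24,0.19,0,0,0.39,0.55],[0.06,-0.29,0.19,0,0,0.47,0.55],[0.07,-0.34,0.19,0,0,0.55,0.55]]}}

```text
clock: 7.95
eef_pos: [573.9, -121.8, 327.4]
eef_rot: [3.141, -0.001, 1.488]
wrist_force: [0.7, 0.7, -0.6]
finger_gap: 47.0
```

>>> {"op": "jog_arm", "data": {"commands": [[0.01,-0.05,0,0,0,0.03,0.55],[0.02,-0.1,0,0,0,0.03,0.55],[0.03,-0.14,-0.03,0,0,0.03,0.55],[0.03,-0.14,-0.06,0,0,0.03,0.55],[0.03,-0.14,-0.08,0,0,0.03,0.55],[0.03,-0.14,-0.08,0,0,0.03,0.55],[0.03,-0.14,-0.08,0,0,0.03,0.55],[0.03,-0.14,-0.08,0,0,0.03,0.55],[0.03,-0.14,-0.08,0,0,0.03,0.55],[0.03,-0.14,-0.08,0,0,0.03,0.55]]}}

```text
clock: 9.2
eef_pos: [603.7, -260.1, 247.7]
eef_rot: [3.141, 0.0, 1.546]
wrist_force: [0.4, 0.1, -0.1]
finger_gap: 51.3
```

```bash
python3 - <<'E'
from h import *
c=grab('wrist','w7'); s=manip.read_state(); print(s['clock'],s['eef_pos'],s['eef_rot'],s['finger_gap'])
d=grab('side','s7');cv2.imwrite('pics/s7c.png',cv2.resize(d['pixels'][110:330,130:350],None,fx=2.5,fy=2.5))
E
```

```text
9.25 [ 603.66419241 -260.13405645  247.62626514] [3.14140560e+00 8.87412684e-05 1.54562942e+00] 51.06361615292593
```

View pics/w7.png

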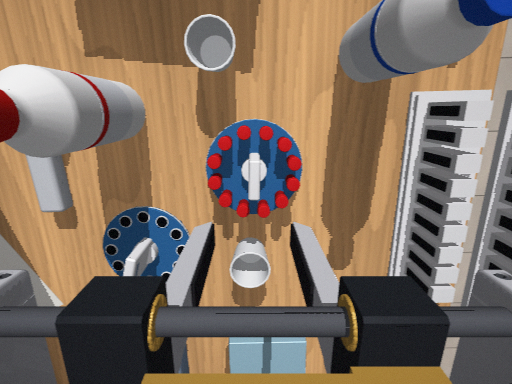

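View pics/s7c.png

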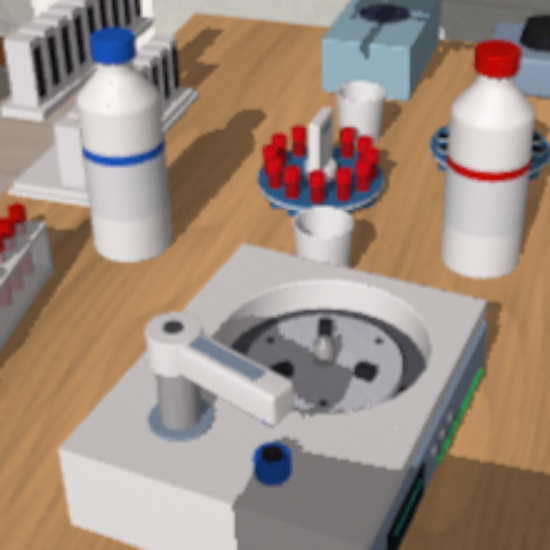

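Handle appears at (254,152)–(255,199), almost vertical in the wrist view; the sampling arm stays parked over the wash cup.

```bash
python3 - <<'E'
from h import *
c=load('w7'); p=c['pixels']; hsv=cv2.cvtColor(p,40)
cv2.imwrite('pics/w7c.png',cv2.resize(p[110:225,195:315],None,fx=5,fy=5,interpolation=2))
m=((hsv[...,0]<8)|(hsv[...,0]>172))&(hsv[...,1]>150)&(hsv[...,2]>60); m=m.astype(np.uint8)
mm=np.zeros_like(m); mm[115:222,200:308]=m[115:222,200:308]
n,l,st,ce=cv2.connectedComponentsWithStats(mm)
P=[]
for i in range(1,n):
    if st[i,4]>15: P.append(onz(c,*ce[i],53)); 
P=np.array(P); print(len(P)); x=np.linalg.lstsq(np.c_[2*P,np.ones(len(P))],(P**2).sum(1),rcond=None)[0]; C=x[:2]; print('centre',C,np.sqrt(x[2]+C@C))
a=np.degrees(np.arctan2(*(P-C).T[::-1])); print(np.sort(a%30).round(1))
E
```

```text
12
centre [ 606.10307247 -258.8579067 ] 54.11778900098762
[12.  12.1 12.3 12.3 12.4 12.4 12.6 12.6 12.6 12.7 12.7 12.8]
```

View pics/w7c.png

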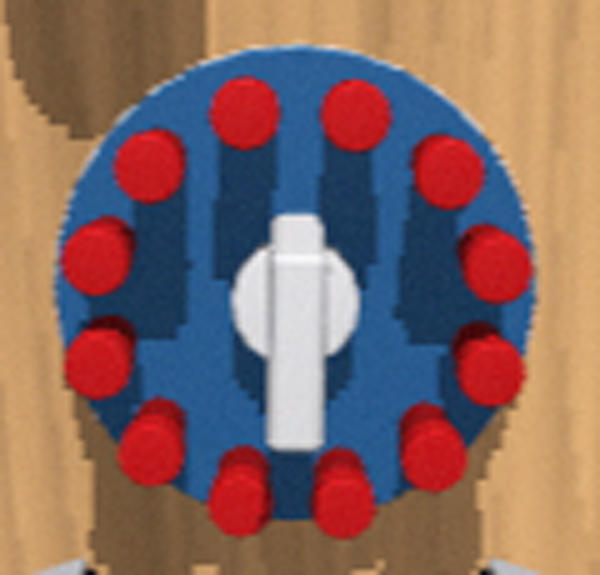

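>>> {"op": "jog_arm", "data": {"commands": [[0.002,0.001,0,0,0,-0.009,0.55],[0.002,0.001,-0.05,0,0,-0.009,0.55],[0.002,0.001,-0.1,0,0,-0.009,0.55],[0.002,0.001,-0.14,0,0,-0.009,0.55],[0.002,0.001,-0.17,0,0,-0.009,0.55],[0.002,0.001,-0.184,0,0,-0.009,0.55],[0.002,0.001,-0.184,0,0,-0.009,0.55],[0.002,0.001,-0.184,0,0,-0.009,0],[0.002,0.001,-0.184,0,0,-0.009,0],[0.002,0.001,-0.184,0,0,-0.009,0]], "grip_force": 40}}

```text
clock: 10.55
eef_pos: [605.9, -259.3, 64.2]
eef_rot: [3.141, 0.0, 1.527]
wrist_force: [-1.0, -0.6, -0.4]
finger_gap: 25.0
```

```bash
python3 - <<'E'
from h import *
d=grab('side','s8');s=manip.read_state(); print(s['eef_pos'],s['eef_rot'],s['finger_gap'],s['wrist_force']);cv2.imwrite('pics/s8c.png',cv2.resize(d['pixels'][70:220,160:340],None,fx=3,fy=3))
E
```

```text
[ 605.79795419 -259.24574792   63.95436908] [3.14095810e+00 2.80986129e-04 1.52667332e+00] 21.387404261752447 [ 0.7022306  -0.45746312 -0.61423363]
```

View pics/s8c.png

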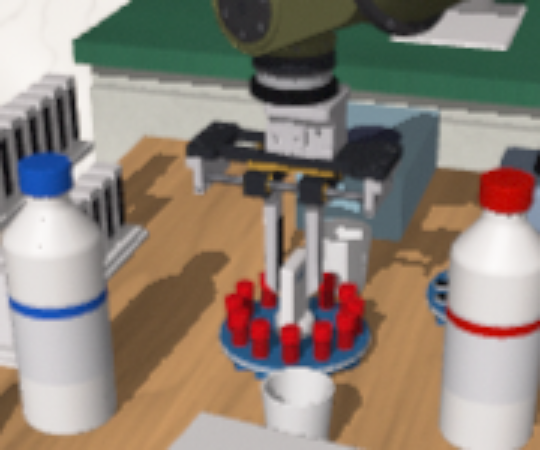

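Fingers straddle the handle and are still closing. Let them close, then lift 30 mm.

>>> {"op": "jog_arm", "data": {"commands": [[0,0,0,0,0,0,0],[0,0,0,0,0,0,0],[0,0,0,0,0,0,0],[0,0,0,0,0,0,0],[0,0,0.01,0,0,0,0],[0,0,0.02,0,0,0,0],[0,0,0.04,0,0,0,0],[0,0,0.06,0,0,0,0],[0,0,0.08,0,0,0,0],[0,0,0.1,0,0,0,0]]}}

```text
clock: 11.85
eef_pos: [605.7, -259.2, 165.5]
eef_rot: [3.141, 0.0, 1.527]
wrist_force: [-0.1, 0.3, -4.2]
finger_gap: 13.7
```

```bash
python3 - <<'E'
from h import *
d=grab('side','s9');s=manip.read_state(); print(s['eef_pos'],s['eef_rot'],s['finger_gap'],s['wrist_force'],s['moment']);cv2.imwrite('pics/s9c.png',cv2.resize(d['pixels'][70:220,160:340],None,fx=4,fy=4))
E
```

```text
[ 606.53057932 -259.5862687   168.6043502 ] [3.13710148e+00 1.98700279e-03 1.52669851e+00] 13.732630631926972 [ 0.09765999  0.76434798 -1.11278131] [-0.05429662 -0.22833256  0.00434524]
```

View pics/s9c.png

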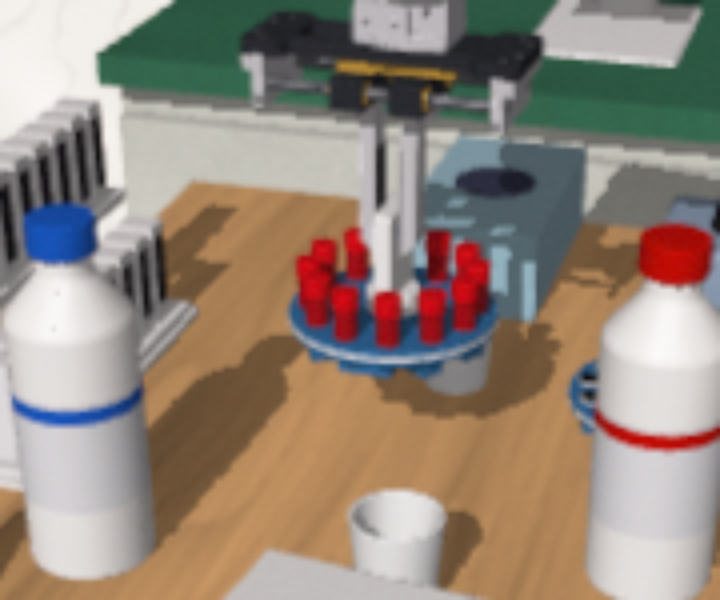

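```bash
python3 - <<'E'
from h import *
d=load('s9');cv2.imwrite('pics/s9d.png',cv2.resize(d['pixels'][125:170,225:290],None,fx=12,fy=12,interpolation=2))
P=[]
for a in range(0,360,30): 
  r=43;P.append([606.5+r*np.cos(np.radians(a)),-259.5+r*np.sin(np.radians(a)),104])
for a,q in zip(range(0,360,30),proj(d,P)): print(a,((q-[225,125])*12).round())
E
```

```text
0 [207. 321.]
30 [202. 364.]
60 [248. 403.]
90 [335. 427.]
120 [437. 428.]
150 [526. 406.]
180 [575. 368.]
210 [574. 324.]
240 [524. 288.]
270 [441. 266.]
300 [345. 265.]
330 [259. 285.]
```

View pics/s9d.png

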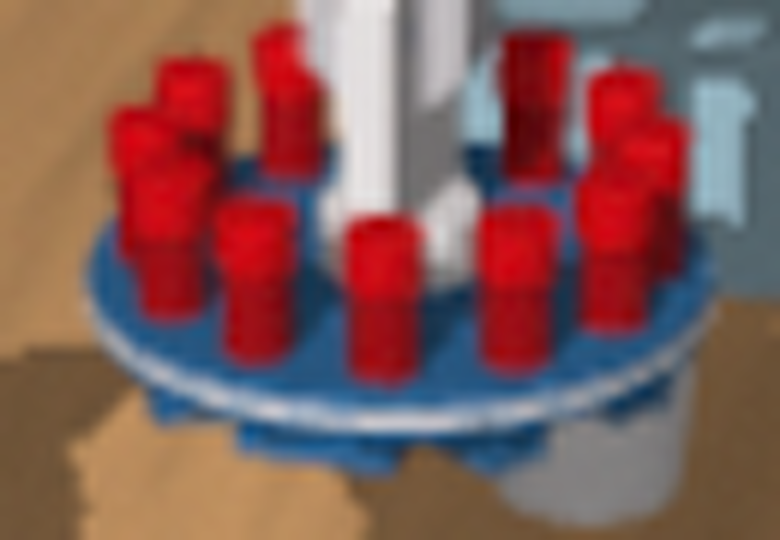

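>>> {"op": "jog_arm", "data": {"commands": [[-0.004,0.015,0.01,0,0,0.01,0],[-0.013,0.045,0.02,0,0,0.02,0],[-0.025,0.085,0.03,0,0,0.04,0],[-0.037,0.125,0.03,0,0,0.06,0],[-0.049,0.165,0.03,0,0,0.08,0],[-0.061,0.205,0.03,0,0,0.1,0],[-0.073,0.245,0.03,0,0,0.12,0],[-0.083,0.28,0.03,0,0,0.143,0],[-0.092,0.31,0.03,0,0,0.143,0],[-0.098,0.33,0.03,0,0,0.143,0]]}}

```text
clock: 13.15
eef_pos: [506.4, 72.6, 193.7]
eef_rot: [-3.142, -0.0, 1.828]
wrist_force: [1.0, 0.5, -4.9]
finger_gap: 13.7
```

>>> {"op": "jog_arm", "data": {"commands": [[-0.002,0.007,0,0,0,0,0],[-0.004,0.014,0,0,0,0,0],[-0.005,0.019,0,0,0,0,0],[-0.005,0.019,0,0,0,0,0],[-0.005,0.019,0,0,0,0,0],[-0.005,0.019,-0.01,0,0,0,0],[-0.005,0.019,-0.02,0,0,0,0],[-0.005,0.019,-0.03,0,0,0,0],[-0.005,0.019,-0.03,0,0,0,0],[-0.005,0.019,-0.03,0,0,0,0]]}}

```text
clock: 14.4
eef_pos: [502.8, 89.9, 163.6]
eef_rot: [3.141, 0.0, 1.826]
wrist_force: [-0.3, -0.7, -4.4]
finger_gap: 13.9
```

```bash
python3 - <<'E'
from h import *
s=manip.read_state(); print(s['eef_pos'],s['eef_rot'],s['finger_gap'],s['wrist_force'],s['moment'])
z=s['eef_pos'][2]-64+53
for n in('side','scene'):
    c=grab(n,n+'10'); p=c['pixels']; hsv=cv2.cvtColor(p,40)
    m=(((hsv[...,0]<8)|(hsv[...,0]>172))&(hsv[...,1]>150)&(hsv[...,2]>110)).astype(np.uint8)
    q=proj(c,[[502,91,z]])[0]; u,v=q.astype(int); print(n,q)
    cv2.imwrite(f'pics/{n}10c.png',cv2.resize(p[v-60:v+70,u-75:u+75],None,fx=5,fy=4.5,interpolation=2))
E
```

```text
[502.78288903  89.85267958 163.64203407] [3.1412918e+00 6.2936074e-05 1.8262156e+00] 13.927078950628374 [-0.31969502 -0.71859238 -4.36507398] [ 0.00670054 -0.06550871  0.00078895]
side [259.39080679 213.96108277]
scene [301.94566339 187.24853154]
```

View pics/side10c.png

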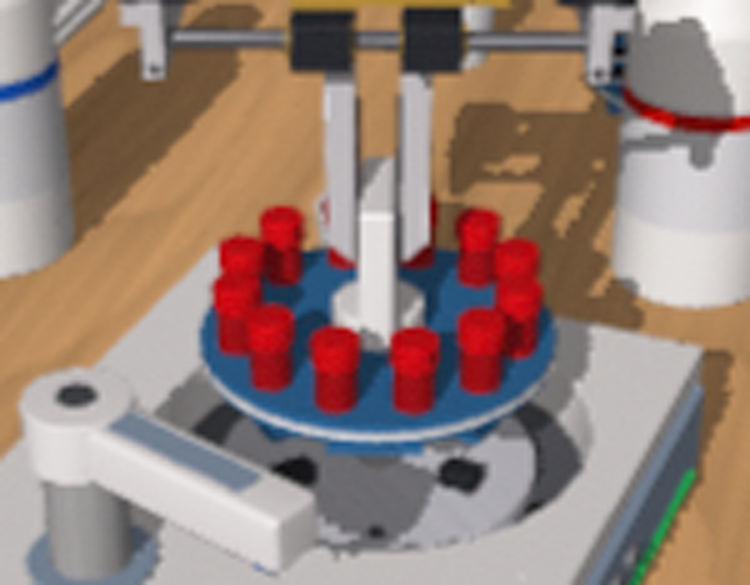

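View pics/scene10c.png

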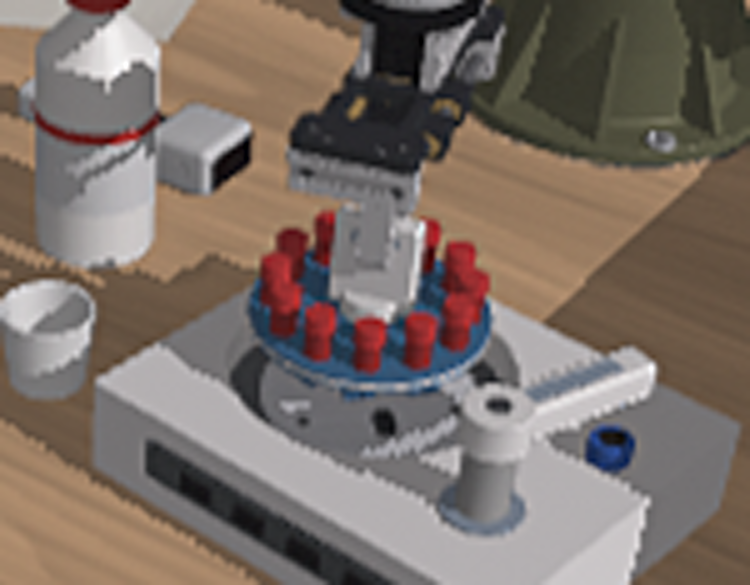

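>>> {"op": "jog_arm", "data": {"commands": [[-0.001,0.0015,0,0,0,0,0],[-0.001,0.0015,-0.008,0,0,0,0],[-0.001,0.0015,-0.016,0,0,0,0],[-0.001,0.0015,-0.022,0,0,0,0],[-0.001,0.0015,-0.026,0,0,0,0],[-0.001,0.0015,-0.029,0,0,0,0],[-0.001,0.0015,-0.032,0,0,0,0],[-0.001,0.0015,-0.034,0,0,0,0],[-0.001,0.0015,-0.036,0,0,0,0],[-0.001,0.0015,-0.036,0,0,0,0]]}}

```text
clock: 15.75
eef_pos: [501.6, 92.3, 127.5]
eef_rot: [3.141, -0.002, 1.826]
wrist_force: [-1.8, 7.1, -2.7]
finger_gap: 13.8
```

>>> {"op": "jog_arm", "data": {"commands": [[0,0.001,0,0,0,0,0],[0,0.001,0,0,0,0,0],[0,0.001,-0.001,0,0,0,0],[0,0.001,-0.001,0,0,0,0],[0,0.001,-0.002,0,0,0,0],[0,0.001,-0.002,0,0,0,0],[0,0.001,-0.003,0,0,0,0],[0,0.001,-0.003,0,0,0,0],[0,0.001,-0.003,0,0,0,0],[0,0.001,-0.003,0,0,0,0]]}}

```text
clock: 17.0
eef_pos: [501.7, 92.6, 124.5]
eef_rot: [3.141, -0.001, 1.826]
wrist_force: [-0.7, 5.2, -2.5]
finger_gap: 13.6
```

>>> {"op": "jog_arm", "data": {"commands": [[0,0.001,0,0,0,0,0],[0,0.001,-0.001,0,0,0,0],[0,0.001,-0.001,0,0,0,0],[0,0.001,-0.002,0,0,0,0],[0,0.001,-0.002,0,0,0,0],[0,0.001,-0.003,0,0,0,0],[0,0.001,-0.004,0,0,0,0],[0,0.001,-0.004,0,0,0,0],[0,0.001,-0.005,0,0,0,0],[0,0.001,-0.005,0,0,0,0]]}}

```text
clock: 18.25
eef_pos: [501.6, 93.3, 119.4]
eef_rot: [-3.141, -0.0, 1.826]
wrist_force: [-0.0, 0.5, -5.3]
finger_gap: 13.7
```

```bash
python3 - <<'E'
from h import *
s=manip.read_state(); print(s['eef_pos'],s['wrist_force'],s['moment'])
c=grab('side','s11');cv2.imwrite('pics/s11c.png',cv2.resize(c['pixels'][140:300,180:340],None,fx=3.7,fy=3.7,interpolation=2))
E
```

```text
[501.5927151   93.31229333 119.36790765] [-0.00754116  0.50833806 -5.25827172] [-0.04658004 -0.0864261  -0.03892452]
```

View pics/s11c.png

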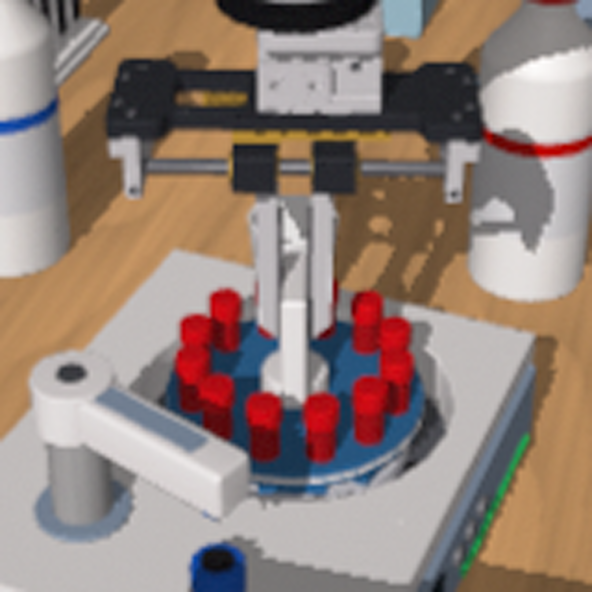

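>>> {"op": "jog_arm", "data": {"commands": [[0,0,-0.0005,0,0,0,0],[0,0,-0.0005,0,0,0,0],[0,0,-0.001,0,0,0,0],[0,0,-0.001,0,0,0,0],[0,0,-0.0015,0,0,0,0],[0,0,-0.0015,0,0,0,0],[0,0,-0.0015,0,0,0,0],[0,0,-0.0015,0,0,0,0],[0,0,-0.0015,0,0,0,0],[0,0,-0.0015,0,0,0,0]]}}

```text
clock: 19.55
eef_pos: [501.7, 93.3, 118.6]
eef_rot: [3.141, 0.0, 1.826]
wrist_force: [-4.2, -0.7, 5.2]
finger_gap: 14.0
```

Contact at the expected home height with light force. Release and retract.

>>> {"op": "jog_arm", "data": {"commands": [[0,0,0.0005,0,0,0,0],[0,0,0.001,0,0,0,0],[0,0,0.001,0,0,0,0.2],[0,0,0.001,0,0,0,0.3],[0,0,0.001,0,0,0,0.4],[0,0,0.001,0,0,0,0.45],[0,0,0.001,0,0,0,0.45],[0,0,0.001,0,0,0,0.45],[0,0,0.01,0,0,0,0.45],[0,0,0.03,0,0,0,0.45]]}}

```text
clock: 20.8
eef_pos: [501.3, 93.3, 148.3]
eef_rot: [-3.14, -0.0, 1.826]
wrist_force: [-0.5, -0.1, -0.6]
finger_gap: 42.3
```

>>> {"op": "jog_arm", "data": {"commands": [[0,0,0.03,0,0,0,0.45],[0,0,0.06,0,0,0,0.45],[0,0,0.1,0,0,0,0.45],[0,0,0.14,0,0,0,0.45],[0,0,0.16,0,0,0,0.45],[0,0,0.16,0,0,0,0.45],[0,0,0.16,0,0,0,0.45],[0,0,0.16,0,0,0,0.45],[0,0,0.16,0,0,0,0.45],[0,0,0.16,0,0,0,0.45]]}}

```text
clock: 22.05
eef_pos: [501.6, 93.3, 307.7]
eef_rot: [-3.141, -0.0, 1.826]
wrist_force: [-0.6, -0.5, 0.7]
finger_gap: 42.4
```

```bash
python3 - <<'E'
from h import *
s=manip.read_state(); print(s['clock'],s['eef_pos'],s['finger_gap'],s['wrist_force'])
w=grab('wrist','w12'); c=grab('side','s12'); e=grab('scene','c12')
cv2.imwrite('pics/s12c.png',cv2.resize(c['pixels'][170:300,180:340],None,fx=4.5,fy=4.5,interpolation=2))
cv2.imwrite('pics/c12c.png',cv2.resize(e['pixels'][150:270,230:390],None,fx=5,fy=5,interpolation=2))
p=w['pixels']; hsv=cv2.cvtColor(p,40)
m=(((hsv[...,0]<8)|(hsv[...,0]>172))&(hsv[...,1]>150)&(hsv[...,2]>60)).astype(np.uint8)
n,l,st,ce=cv2.connectedComponentsWithStats(m)
P=[];Q=[]
for i in range(1,n):
    if st[i,4]>60:
        x=onz(w,*ce[i],108)
        if abs(np.hypot(*(x-[502,92]))-55)<8: P.append(x);Q.append(ce[i])
P=np.array(P);print(len(P)); x=np.linalg.lstsq(np.c_[2*P,np.ones(len(P))],(P**2).sum(1),rcond=None)[0]; C=x[:2]; print('centre',C,np.sqrt(x[2]+C@C),np.sort(np.degrees(np.arctan2(*(P-C).T[::-1]))%30))
E
```

```text
22.05 [501.5983201   93.31586347 307.68353642] 42.397257296811446 [-0.59484404 -0.51656806  0.6878273 ]
12
centre [501.77647677  93.68632528] 54.21632351623739 [2.63967629e-02 2.90607887e+01 2.91523198e+01 2.92095602e+01
 2.93990307e+01 2.94294424e+01 2.96349840e+01 2.96420438e+01
 2.96432727e+01 2.97582751e+01 2.97902272e+01 2.99514324e+01]
```

View pics/w12.png

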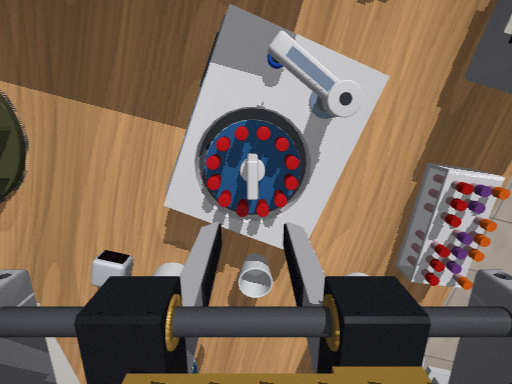

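View pics/s12c.png

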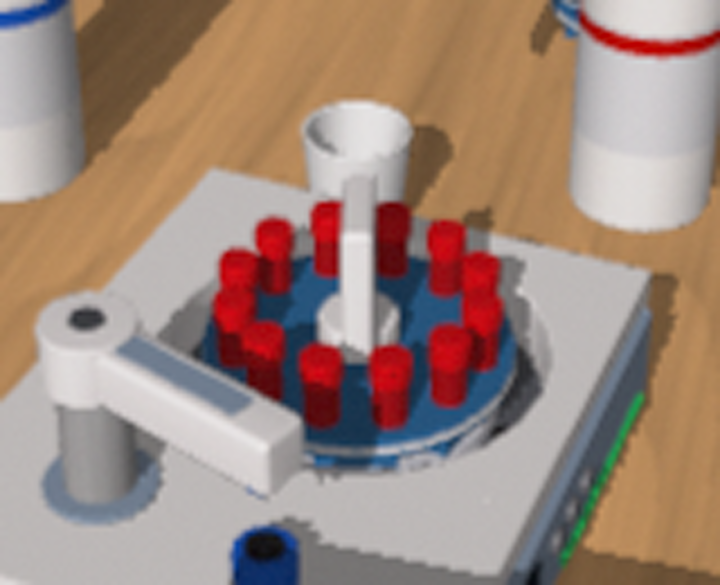

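View pics/c12c.png

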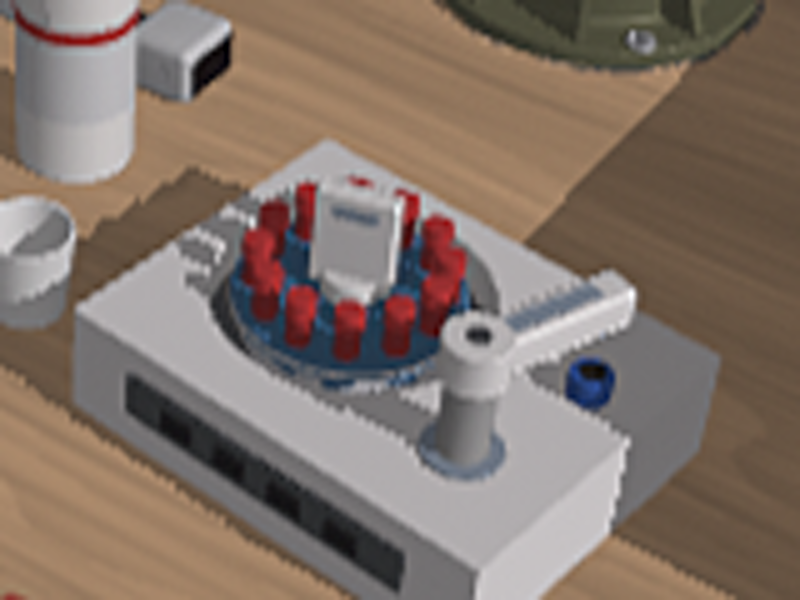

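```bash
python3 - <<'E'
from h import *
C=np.array([501.8,92.5])
for tag,u0,v0,f in(('s12',180,170,4.5),('c12',230,150,5)):
    c=load(tag); im=cv2.imread(f'pics/{tag}c.png')
    for z,col in((110,(0,255,0)),(120,(0,255,255))):
        P=[[C[0]+54.3*np.cos(np.radians(a)),C[1]+54.3*np.sin(np.radians(a)),z] for a in np.arange(12)*30+29.5]
        for q in proj(c,P): cv2.circle(im,tuple(int(round(x)) for x in ((q-[u0,v0]+.5)*f)),4,col,-1)
    cv2.imwrite(f'pics/{tag}d.png',im)
w=load('w12'); cv2.imwrite('pics/w12c.png',cv2.resize(w['pixels'][95:225,180:325],None,fx=5,fy=4.5,interpolation=2))
E
```

```text
(no output)
```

View pics/s12d.png

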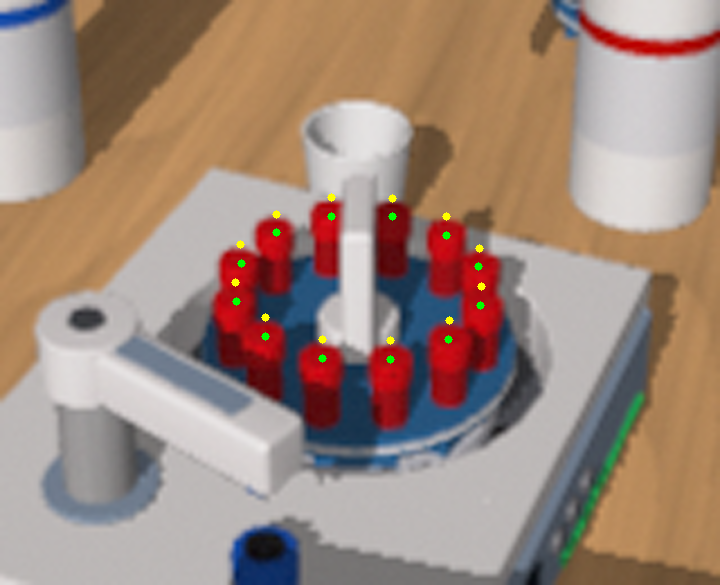

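View pics/c12d.png

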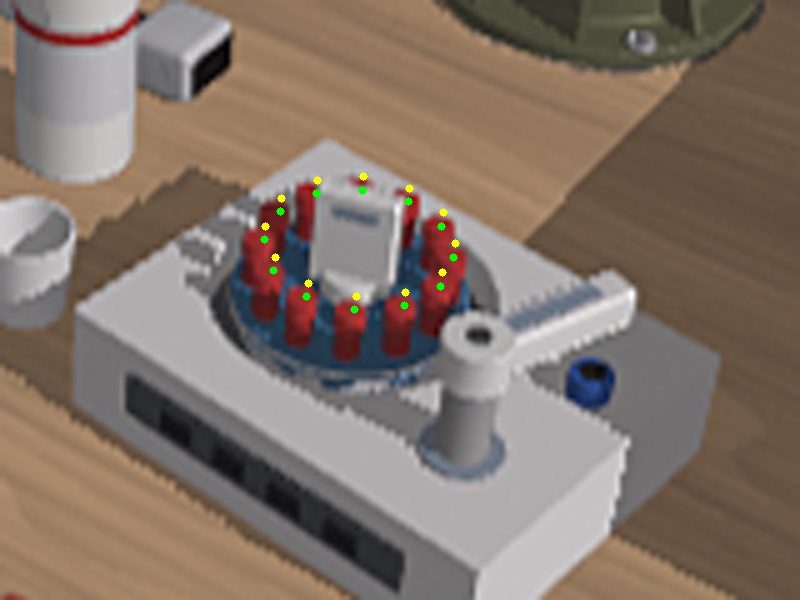

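View pics/w12c.png

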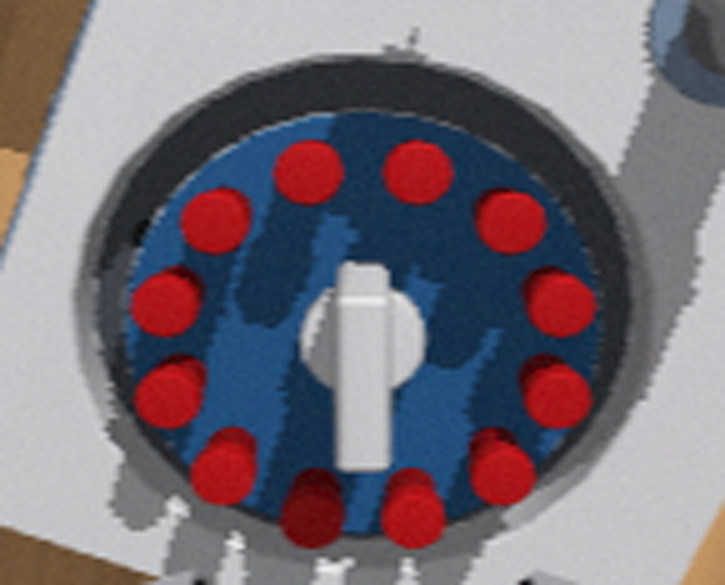

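Markers for a fully home carousel (cap tops at 110 mm) land on the caps in both views. Markers for riding on the dogs (120 mm) sit clearly above them.

```bash
python3 -c "
from h import *
print(manip.read_state()['clock']); print(manip.sign_off())"
```

```text
22.2
the job is handed in; nothing more can be done
None
```

I parked the sampling arm, seated the filled carousel on the drive, let go of it and handed the job in at 22.2 s. No verdict was reported.

- **Sampling arm:** I pushed it with the shut fingers until it reached its stop, where the wrist force rose to about 55 N. Later pictures show it still parked over the blue wash cup.
- **Carousel:** I lifted it by the handle, turned it 17 degrees on the way to match the dog angle seen in the wrist view, and lowered it onto the spindle. The notches dropped over the dogs straight away, so no turning in place was needed. It touched down at the expected height with about 10 N.
- **Height and level:** After release, the cap tops match the fully home height in both the side and scene views, and the carousel looks level. Nothing touches the robot.
- **Centring:** This check disagreed slightly. The wrist view put the carousel's centre at y = 93.7 mm, about 2.3 mm from my first estimate of the seat (91.4 mm). I put this down to calibration error of about 2 mm, because the spindle allows only about 1.5 mm of play.
- **Other items:** I checked these only by eye. The items visible in the final views stand where they were.

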